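# Fit the tray divider and present the full rivet tin

## Robot

A 6-joint arm with a two-finger parallel gripper is mounted at the origin on the work surface. World frame = base frame: x ahead of the robot, y to its left, z up, the work surface at z = 0. Lengths are in m, angles in rad, forces in N, time in s.
With the tool pointing down it reaches from about 0.325 to 0.9 m from the base axis. Payload 6.1 kg.
Tool frame: the origin (TCP) lies between the finger pads; the fingertips stand 14 mm ahead of it and the grasp point (between the pads) lies 5 mm behind it; x points along the fingers, y is the direction in which the jaws open and shut, and the axes are right-handed (so a half turn about x gives the same grasp; the last joint's range is limited). The gripper opens to 87 mm and grips with 3 to 60 N. Pads are 19 mm wide; open, the fingers measure 117 mm over their backs; the gripper's body (75 mm by 190 mm) begins 51 mm behind the grasp point.
Start: joints at [1.142, 0.22, 1.526, -0, 1.395, -0.126], TCP at [0.186, 0.597, 0.237] pointing down, gripper open.
Joint ranges: [-2.98, 2.98], [-0.91, 2.08], [0.09, 2.57], [-1.24, 4.39], [0.2, 2.65], [-2.68, 2.68]. Speed limits (rad/s): [2.57, 2.57, 3.01, 3.14, 3.14, 3.14].

## Interface

Orientations are given as [roll, pitch, yaw] about the fixed x, y, z axes, in that order (R = Rz(yaw) Ry(pitch) Rx(roll)).
In Python, from cell import bot gives the robot as it stands. The module is installed in compiled form; this text tells all that it offers. Calls block until the motion is done:
- bot.movep(position, orientation): joint-space move of the TCP to a pose.
- bot.servo_line(position, frame=None, v=0.15, f_stop=None): straight line of the TCP; frame=None keeps the orientation; v is the mean speed in m/s. With f_stop (N) it stops when the force on the tool has changed by that much, and returns True; else False.
- bot.move_joints(angles): joint-space move.
- bot.gripper_open() and bot.grasp(): open the fingers fully, or close them until they stop; the grip force is fixed at half the most.
- bot.hold(seconds).
- bot.solve_ik(position, orientation): joint angles nearest the present ones, or None.
- bot.grab_frame(name): name is "scene" or "top"; returns the picture (384x512x3 uint8, red, green, blue); there is no depth.
- bot.calibration(name): a dict with "K" (3x3 intrinsics, pixels), "R" (3x3) and "t" (3): a world point X has camera coordinates R X + t. Camera axes: x right, y down, z forward; pixel columns grow to the right and rows downward; lengths in m; the calibration is good to about 2 mm. A picture is of the moment at which its call begins. calibration takes no time and is no camera call.
A pose or a line that the arm cannot do raises bot.PlanningError and nothing moves.
- bot.job_done(): hands the job in, once; it reports no verdict.
Readings, each from a call of its own:
- bot.read_time_s(): time.
- bot.read_qpos(): joint angles.
- bot.read_dq(): joint speeds.
- bot.read_joint_torque(): joint torques, N m.
- bot.read_tcp_pos(): TCP position.
- bot.read_orientation(): TCP orientation.
- bot.read_wrist_force(): force on the tool from outside, world axes, zero at the start.
- bot.read_wrist_torque(): the same for the moment, N m.
- bot.read_finger_gap(): finger opening in m.
Only numpy, scipy, OpenCV 4.12 (cv2) and the standard library are available. Lean on these libraries where they do the work, as an engineer would, in place of code of your own. Each camera call takes 0.05 s, during which the arm holds its last target. There are 200 camera calls.

## Task

Make up the wooden findings tray for a refill: take the plywood divider with the finger tab out of the slotted stand, slide it down into the tray's empty slot until it is fully home with its top edge flush with the rim, and let go of it. Then lift the two look-alike rivet tins one after the other to feel which is the fuller, heavier one; the lighter one must be left standing on the cutting mat, set down rather than dropped. Finish still holding the heavier one upright, centred over the empty end compartment that the divider has just closed off, about 10 cm clear above the tray's rim, for me to take the lid off; keep both tins upright throughout and leave the other things on the bench where they are.

Things in the scene. Friction and masses are not known exactly. Their poses are not given: they have to be found in the camera images.
- divider: loose plywood divider standing on edge in the stand: 120 long (its x), 8 thick (its y), 50 high (its z), with rounded lower corners and, in the middle of its top edge, a finger tab 44 wide (along x), 8 thick and 28 high (top 78 above its underside); 0.045 kg. Origin: centre of its underside
- stand: slotted dark-wood stand, fixed: 140 (x) x 120 (y) x 37 high, origin at the centre of its underside. The divider stands upright in its slot at y = +35, 11 wide, slot floor 12 above the bench, slots open at the top and both ends; the slot at y = -35 holds a clear pattern board whose top is 48 above the bench. The divider's top edge is 62 and its tab's top 90 above the bench
- tray: wooden findings tray, fixed: 140 (x) x 220 (y) x 56 high, walls 8, floor 6 thick, origin at the centre of its underside. Grooved battens on the two long walls form two vertical slots for dividers that run along its x: the one at y = -34 already holds a fixed divider like the loose one (its tab stands 28 above the rim), the one at y = +34 is empty. Brass D-rings and steel buckles lie in the other two compartments; the compartment at the +y end is empty
- slot (a point): centre of the empty slot at the tray's floor (6 above the bench); same axes as the tray. The slot is 10 wide (y), flared to 15 over the top 5 mm, and 124 long (x) between the walls; the divider, standing upright with its x along the slot's x (either way round), is home when its origin is here, 50 below the rim
- bay (a point): centre of the empty end compartment at rim height (56 above the bench); the compartment is 64 (y) x 124 (x)
- tin_p: one of the two look-alike closed round rivet tins (brass-coloured body, red lid), 58 mm across, 60 high, standing on the mat; origin at the centre of its underside, z up. Which is the heavier changes from run to run and cannot be seen: both weigh under 0.65 kg with their contents and differ by at least 0.18 kg; the contents hardly shift
- tin_q: one of the two look-alike closed round rivet tins (brass-coloured body, red lid), 58 mm across, 60 high, standing on the mat; origin at the centre of its underside, z up. Which is the heavier changes from run to run and cannot be seen: both weigh under 0.65 kg with their contents and differ by at least 0.18 kg; the contents hardly shift
- mat: dark cutting mat, fixed flat on the bench, 330 (x) x 300 (y), its top 3 above the bench; the tins and the thread spool stand on it. Origin: centre of its underside
- spool: a bystander: spool of waxed thread standing upright on the mat, 40 mm across, 60 high; leave it where it is
- wax: a bystander: flat round aluminium wax tin, 78 mm across, 24 high; leave it where it is
- awl: a bystander: wooden-handled awl, 150 long, 26 across, lying on the bench; leave it where it is
- jar: a bystander: glass jar with steel cap, 72 mm across, 95 high; leave it where it is
- maul: a bystander: stitching maul standing on its white nylon head (62 mm across), wooden handle up, 210 high; leave it where it is
- tub: a bystander: clear plastic open tub, 110 x 150 x 50; leave it where it is
Things that resemble listed ones, but are neither listed nor needed, are in the scene too. Of the things like the divider, leave any that is blue; of the rest the larger one is meant.

How it is judged:
By the outcome, as a careful person would: the job done as asked, in the order asked, and still so for the second after the job is handed in, while the arm keeps its last pose, push and grip.
It also fails if it takes over 64 s, if anything falls off the work surface, if the arm or the gripper's body presses on something with over 40 N, if the wrist force passes 120 N, or if a joint passes its speed limit or range.

## Working session

There is one attempt and no reset: what is moved stays moved. The work goes in short steps, each a Python script; the robot and the scene stay as the last script left them, time stands still between calls to the robot, and variables do not carry over. Pictures are saved under pics/ and viewed, about 8 in all and at most 12, crops included, and the job is handed in when it is done.

```bash
mkdir -p pics; python3 - <<'E'
from cell import bot
import cv2,numpy as np
for n in("scene","top"):
    im=bot.grab_frame(n); cv2.imwrite(f"pics/{n}0.png",cv2.resize(im[:,:,::-1],(800,600),interpolation=cv2.INTER_CUBIC)); np.save(f"pics/{n}0.npy",im)
    c=bot.calibration(n); print(n,c["K"].round(1).tolist(),c["R"].round(4).tolist(),c["t"].round(4).tolist())
print(bot.read_time_s(),bot.read_orientation(),bot.read_tcp_pos(),bot.read_finger_gap())
E
```

```text
scene [[369.6, 0.0, 259.2], [0.0, 369.6, 195.1], [0.0, 0.0, 1.0]] [[-0.5069, 0.862, 0.0086], [0.6845, 0.4086, -0.6037], [-0.5239, -0.3002, -0.7971]] [0.2837, -0.3334, 1.4593]
top [[442.9, 0.0, 256.5], [0.0, 442.9, 185.5], [0.0, 0.0, 1.0]] [[0.0017, -1.0, 0.0095], [-0.9859, -0.0032, -0.1671], [0.1671, -0.0091, -0.9859]] [-0.0181, 0.5496, 1.1627]
0.1 [-1.6770792   1.56903824 -1.97985775] [0.18616792 0.5960706  0.23553998] 0.087016196494906
```

View pics/scene0.png

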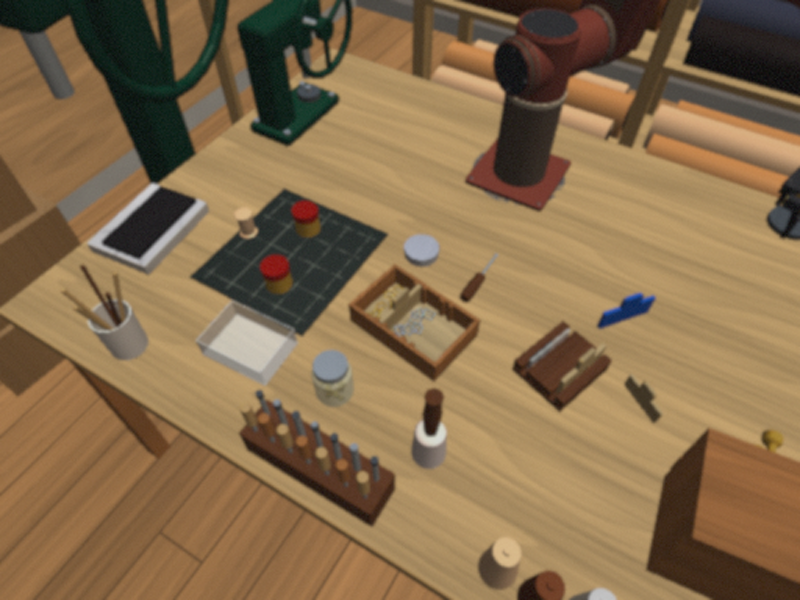

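View pics/top0.png

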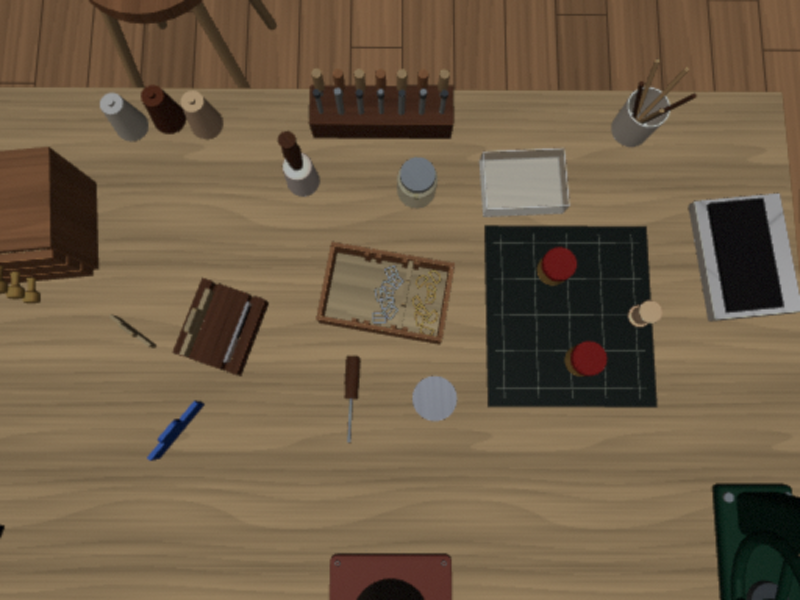

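The top view shows the stand near (220,328) with the tabbed divider in its left slot (about 193,320). The tray is at (386,292) with its empty end on the left (+y), and the tins are at (557,265) and (588,360). I'll zoom in on the stand and tray to measure them.

```bash
python3 - <<'E'
import cv2,numpy as np
t=np.load("pics/top0.npy");s=np.load("pics/scene0.npy")
def tile(im,x,y,w,h,k): 
    return cv2.resize(im[y:y+h,x:x+w,::-1],(w*k,h*k),interpolation=cv2.INTER_CUBIC)
def comp(a,b,n):
    o=np.hstack([a,b]); o=np.clip(o.astype(float)*1.6,0,255).astype(np.uint8)
    for i in range(0,o.shape[1],40): cv2.line(o,(i,0),(i,6),(255,255,255),1)
    for i in range(0,o.shape[0],40): cv2.line(o,(0,i),(6,i),(255,255,255),1)
    cv2.imwrite(n,o)
# stand: top + scene, x6
comp(tile(t,108,174,66,70,6),tile(s,326,200,67,70,6),"pics/stand1.png")
comp(tile(t,198,148,100,80,4),tile(s,218,164,100,80,4),"pics/tray1.png")
E
```

```text
(no output)
```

View pics/stand1.png

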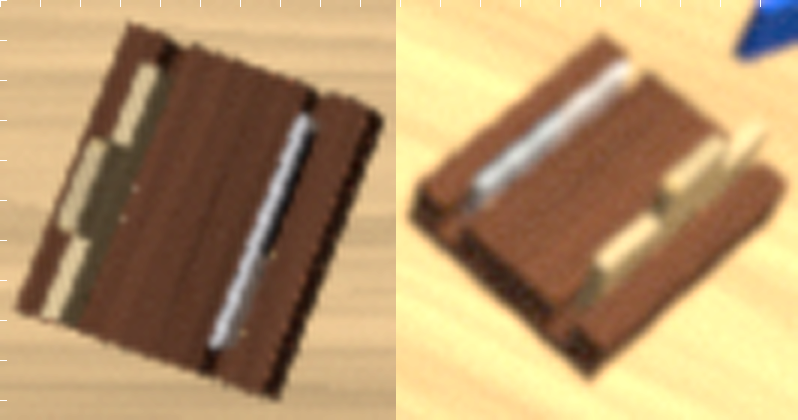

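View pics/tray1.png

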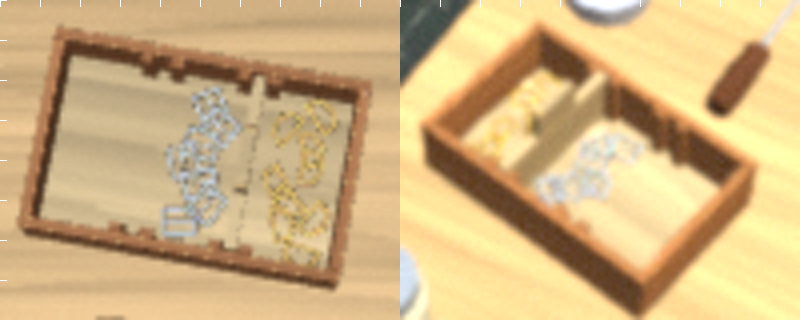

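```bash
cat > vis.py <<'E'
import cv2,numpy as np
from scipy.optimize import minimize
from cell import bot
CAL={n:bot.calibration(n) for n in("top","scene")}
def proj(n,X):
    c=CAL[n];p=(c["R"]@np.atleast_2d(X).T).T+c["t"];p=p@c["K"].T
    return p[:,:2]/p[:,2:]
def back(n,uv,z):
    c=CAL[n];d=c["R"].T@np.linalg.solve(c["K"],[*uv,1]);o=-c["R"].T@c["t"]
    return o+d*(z-o[2])/d[2]
def place(P,q):
    x,y,a=q[:3];c,s=np.cos(a),np.sin(a)
    P=np.asarray(P,float);return np.c_[x+c*P[:,0]-s*P[:,1],y+s*P[:,0]+c*P[:,1],P[:,2]]
def rect(hx,hy,z,cy=0,cx=0):
    c=[(cx+hx,cy+hy,z),(cx+hx,cy-hy,z),(cx-hx,cy-hy,z),(cx-hx,cy+hy,z)]
    return [(c[i],c[(i+1)%4]) for i in range(4)]
def grads(im,s):
    g=cv2.GaussianBlur(im.astype(np.float32),(0,0),s)
    return cv2.Sobel(g,-1,1,0)/8,cv2.Sobel(g,-1,0,1)/8
def fit(ims,segs,q0,scales=(2.,1.2,.7),dz=0):
    """segs: {view:[(P,Q),..]} model edges; returns x,y,yaw"""
    q=np.array(q0,float)
    for s in scales:
        G={n:grads(ims[n],s) for n in segs}
        def cost(q):
            tot=0
            for n,S in segs.items():
                for A,B in S:
                    a,b=proj(n,place([A,B],q));L=np.linalg.norm(b-a)
                    t=np.linspace(.06,.94,max(6,int(L)))[:,None];p=(a+(b-a)*t).astype(np.float32)
                    nx,ny=-(b-a)[1]/L,(b-a)[0]/L
                    gx,gy=[cv2.remap(g,p[None,:,0].copy(),p[None,:,1].copy(),cv2.INTER_LINEAR)[0] for g in G[n]]
                    tot-=np.sqrt(np.sum((gx*nx+gy*ny)**2,-1)+1).mean()*L
            return tot
        h=.0015*s
        q=minimize(cost,q,method="Nelder-Mead",options=dict(initial_simplex=[q]+[q+np.eye(3)[i]*[h,h,.02*s][i] for i in range(3)],xatol=1e-5,fatol=1e-3)).x
    return q
TRAY=rect(.07,.11,.056)+rect(.062,.102,.056)
STAND=rect(.07,.06,.037)
def divsegs(z=0,y=0,x=0):  # divider top edges, underside at z, long parts + tab
    S=[]
    for sx in(-1,1):
        S+=[((x+sx*.06,y+.004,z+.05),(x+sx*.06,y-.004,z+.05))]
        for sy in(-1,1): S.append(((x+sx*.06,y+sy*.004,z+.05),(x+sx*.022,y+sy*.004,z+.05)))
    return S+rect(.022,.004,z+.078,y,x)
def draw(im,n,segs,q,col=(0,255,0),roi=None,k=6):
    x,y,w,h=roi;o=cv2.resize(im[y:y+h,x:x+w,::-1],(w*k,h*k),interpolation=cv2.INTER_CUBIC)
    for S,qq,c in zip(segs,q,col):
        for A,B in S:
            p=((proj(n,place([A,B],qq))-[x,y]+.5)*k-.5)
            cv2.line(o,*[tuple(int(v) for v in r.round()) for r in p],c,1,cv2.LINE_AA)
    return o
def fit_tin(ims,q0):
    M={}
    for n,im in ims.items():
        i=im.astype(int);M[n]=((i[...,0]>80)&(i[...,1]<.4*i[...,0])&(i[...,2]<.4*i[...,0])).astype(np.uint8)
    th=np.linspace(0,2*np.pi,60)
    def cost(q):
        c=0
        for n in M:
            P=[[q[0]+.029*np.cos(t),q[1]+.029*np.sin(t),z] for z in(.063,.063-q[2]) for t in th]
            uv=proj(n,P);u0=(uv.mean(0)-25).astype(int);k=8
            m=np.zeros((50*k,50*k),np.uint8);hull=cv2.convexHull(((uv-u0+.5)*k).astype(np.float32).reshape(-1,1,2))
            cv2.fillConvexPoly(m,hull.astype(np.int32),255)
            m=cv2.resize(m,(50,50),interpolation=cv2.INTER_AREA)/255.
            c+=np.abs(m-M[n][u0[1]:u0[1]+50,u0[0]:u0[0]+50]).sum()
        return c
    r=minimize(cost,[*q0,.018],method="Nelder-Mead",options=dict(initial_simplex=np.array([*q0,.018])+np.array([[0,0,0],[.006,0,0],[0,.006,0],[0,0,.006]])))
    return r.x,r.fun
E
python3 - <<'E'
from vis import *
ims={n:np.load(f"pics/{n}0.npy") for n in("top","scene")}
ct=lambda u,v,x0,y0,k:((u+.5)/k-.5+x0,(v+.5)/k-.5+y0)
def init(uvs,z,v0): # corners +x+y,+x-y
    a,b=[back("top",p,z)[:2] for p in uvs];d=a-b
    return a,b,np.arctan2(-d[0],d[1])
a,b,yw=init([ct(60,27,198,148,4),ct(370,83,198,148,4)],.056,0)
q=[*((a+b)/2-.07*np.array([np.cos(yw),np.sin(yw)])),yw];print("tray0",np.round(q,4))
tr=fit(ims,{"top":TRAY,"scene":TRAY},q);print("tray",tr.round(4), fit(ims,{"top":TRAY},q).round(4),fit(ims,{"scene":TRAY},q).round(4))
a,b,yw=init([ct(130,22,108,174,6),ct(372,112,108,174,6)],.037,0)
q=[*((a+b)/2-.07*np.array([np.cos(yw),np.sin(yw)])),yw]
st=fit(ims,{"top":STAND,"scene":STAND},q);print("stand0",np.round(q,4),"stand",st.round(4),fit(ims,{"top":STAND},q).round(4),fit(ims,{"scene":STAND},q).round(4))
D=divsegs(.012)
q=[*place([[0,.035,0]],st)[0][:2],st[2]];print("div0",np.round(q,4))
dv=fit(ims,{"top":D,"scene":D},q);print("div",dv.round(4),fit(ims,{"top":D},q).round(4),fit(ims,{"scene":D},q).round(4))
tins=[fit_tin(ims,back("top",(u*.64,v*.64),.063)[:2]) for u,v in((559,264),(589,358))];print(tins)
for nm,(u,v,z) in dict(spool=(653,312,.063),jar=(418,172,.095),maul=(300,190,0),matUL=(485,226,.003),matLR=(656,406,.003),wax=(434,397,.024)).items(): print(nm,back("top",(u*.64,v*.64),z).round(3))
np.savez("fit.npz",tr=tr,st=st,dv=dv,t=[t[0] for t in tins])
A=[];C=[(0,255,0),(255,0,255)]
o=[draw(ims["top"],"top",[STAND,D],[st,dv],C,(108,174,66,70),6),draw(ims["scene"],"scene",[STAND,D],[st,dv],C,(326,200,67,70),6)]
top=np.hstack(o)[:, :796]
o=[draw(ims["top"],"top",[TRAY],[tr],C,(198,148,99,44),4),draw(ims["scene"],"scene",[TRAY],[tr],C,(218,164,100,44),4)]
cv2.imwrite("pics/fit1.png",np.vstack([top,np.hstack(o)[:180,:796]]))
E
```

```text
tray0 [ 0.5459  0.0102 -0.1791]
tray [ 0.5486  0.0112 -0.1726] [ 0.5407  0.0129 -0.173 ] [ 0.549   0.0112 -0.1732]
stand0 [ 0.4866  0.3017 -0.3535] stand [ 0.4885  0.3021 -0.3266] [ 0.4848  0.2919 -0.3211] [ 0.4903  0.3049 -0.3261]
div0 [ 0.4997  0.3353 -0.3266]
div [ 0.4919  0.3361 -0.3296] [ 0.4913  0.336  -0.3288] [ 0.4928  0.3363 -0.3274]
[(array([ 0.59579302, -0.29163875,  0.00503783]), np.float64(60.023529411764706)), (array([ 0.43144259, -0.33641855,  0.00398393]), np.float64(60.160784313725486))]
spool [ 0.509 -0.45   0.063]
jar [ 0.748 -0.046  0.095]
maul [0.745 0.17  0.   ]
matUL [ 0.677 -0.172  0.003]
matLR [ 0.35  -0.468  0.003]
wax [ 0.365 -0.075  0.024]
```

View pics/fit1.png

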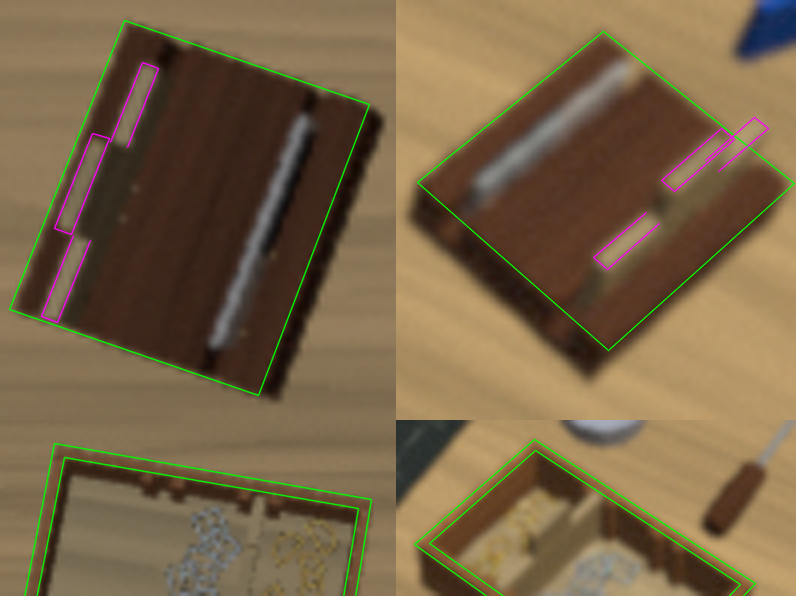

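```bash
python3 - <<'E'
from vis import *
from scipy.optimize import least_squares
ims={n:np.load(f"pics/{n}0.npy") for n in("top","scene")}
T=lambda u,v:((u+.5)/4-.5+198,(v+.5)/4-.5+148)
S=lambda u,v:((u-400+.5)/4-.5+218,(v+.5)/4-.5+164)
c={k:np.array([[sx*.07,sy*.11,.056]]) for k,(sx,sy) in dict(pp=(1,1),pm=(1,-1),mm=(-1,-1),mp=(-1,1)).items()}
obs=[("top",T(60,27),"pp"),("top",T(371,83),"pm"),
("scene",S(540,24),"mm"),("scene",S(424,130),"pm"),("scene",S(756,172),"mp"),("scene",S(638,290),"pp")]
f=lambda q,O:np.concatenate([(proj(n,place(c[k],q))[0]-uv) for n,uv,k in O])
for O in(obs,obs[2:]):
    r=least_squares(f,[.547,.011,-.175],args=(O,));print(r.x.round(4),r.fun.reshape(-1,2).round(2).tolist())
q=least_squares(f,[.547,.011,-.175],args=(obs,)).x
for sc in((.7,),(1,.6)):
  for v in(("top","scene"),("top",),("scene",)): print(sc,v,fit(ims,{n:TRAY for n in v},q,sc).round(4))
for n,(u,v) in dict(top=(357,169),scene=(195,135)).items():
    print(n,ims[n][v-2:v+3:2,u].tolist())
np.save("q.npy",q)
C=[(0,255,0)]
SL=rect(.062,.005,.056,.034)
o=[draw(ims["top"],"top",[TRAY+SL],[q],C,(198,148,100,80),4),draw(ims["scene"],"scene",[TRAY+SL],[q],C,(218,164,100,80),4)]
cv2.imwrite("pics/fit2.png",np.clip(np.hstack(o)*1.5,0,255).astype(np.uint8))
E
```

```text
[ 0.5501  0.0124 -0.1918] [[-1.17, -2.07], [0.01, -0.8], [0.39, -0.89], [-1.16, -1.78], [0.74, -1.07], [0.48, -0.58]]
[ 0.5535  0.014  -0.1901] [[0.19, 0.0], [-1.38, -0.74], [0.71, -0.1], [0.45, 0.56]]
(0.7,) ('top', 'scene') [ 0.5486  0.0113 -0.1732]
(0.7,) ('top',) [ 0.5485  0.0113 -0.1724]
(0.7,) ('scene',) [ 0.549   0.0111 -0.1736]
(1, 0.6) ('top', 'scene') [ 0.5484  0.0111 -0.1734]
(1, 0.6) ('top',) [ 0.5482  0.0112 -0.1743]
(1, 0.6) ('scene',) [ 0.5489  0.0112 -0.1739]
top [[99, 26, 25], [98, 27, 25], [98, 24, 24]]
scene [[136, 18, 12], [139, 25, 23], [140, 25, 24]]
```

View pics/fit2.png

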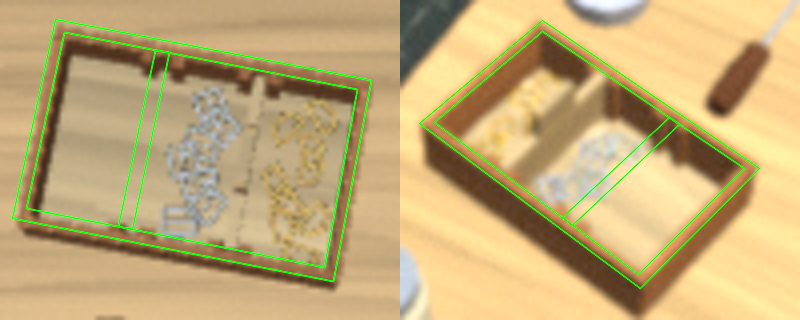

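I saw the fits overlaid. The divider outline matches in both views, and the edge-based tray fits from the two cameras agree within 1 mm at (0.5486, 0.0112, -0.1734). Now I'll grasp the divider and lift it.

```bash
cat > mv.py <<'E'
from vis import *
TR=np.array([.5486,.0112,-.1734])
def down(yaw,pos):
    best=None;q=bot.read_qpos()
    for k in(-2,-1,0,1,2):
        o=[0,np.pi/2,yaw+k*np.pi]
        s=bot.solve_ik(pos,o)
        if s is not None and (best is None or abs(s[5])<best[0]-.3): best=(abs(s[5]),o,s)
    return best[1],best[2]
E
python3 - <<'E'
from mv import *
dv=np.load("fit.npz")["dv"]
p=[dv[0],dv[1]]
o,s=down(dv[2],[*p,.17]);print(o,np.round(s,3))
bot.movep([*p,.17],o);print(bot.read_time_s(),bot.read_tcp_pos())
print(bot.servo_line([*p,.074],v=.12,f_stop=8),bot.read_tcp_pos(),bot.read_wrist_force())
bot.grasp();print(bot.read_finger_gap(),bot.read_time_s(),bot.read_wrist_force())
print(bot.servo_line([*p,.18],v=.12,f_stop=15),bot.read_tcp_pos(),bot.read_wrist_force())
ims={n:bot.grab_frame(n) for n in("top","scene")}
for n in ims: np.save(f"pics/{n}1.npy",ims[n])
a=bot.read_tcp_pos();dz=a[2]-.074+.012
D=divsegs(dz)
B=[((-.06,-.004,dz+.05),(-.06,-.004,dz+.01)),((.06,-.004,dz+.05),(.06,-.004,dz+.01))]
for v in(("top","scene"),("top",),("scene",)): print(v,fit(ims,{n:D[:6] for n in v},[*p,dv[2]],(1,.7)).round(4))
q=fit(ims,{n:D[:6] for n in ims},[*p,dv[2]],(1,.7))
def dr(n):
    c=proj(n,[[*p,dz+.05]])[0].astype(int);return draw(ims[n],n,[D],[q],[(0,255,0)],(c[0]-33,c[1]-35,66,70),6)
cv2.imwrite("pics/held1.png",np.clip(np.hstack([dr("top"),dr("scene")])*1.4,0,255).astype(np.uint8))
print(bot.read_time_s())
E
```

```text
[0, 1.5707963267948966, np.float64(-6.612779325398867)] [ 0.467  0.206  1.671 -0.     1.264 -0.774]
1.6083 [0.49148616 0.33706143 0.17027818]
False [0.49258197 0.33650424 0.07489611] [ 0.29148231  0.86018657 -0.51611932]
0.00804941330827704 3.8 [0.65008228 0.37095583 0.57312237]
False [0.49133736 0.33574873 0.17892869] [-0.40594879  0.34403695 -0.69997791]
('top', 'scene') [ 0.493   0.3298 -0.206 ]
('top',) [ 0.4949  0.3298 -0.2043]
('scene',) [ 0.4964  0.3438 -0.5314]
4.9333
```

View pics/held1.png

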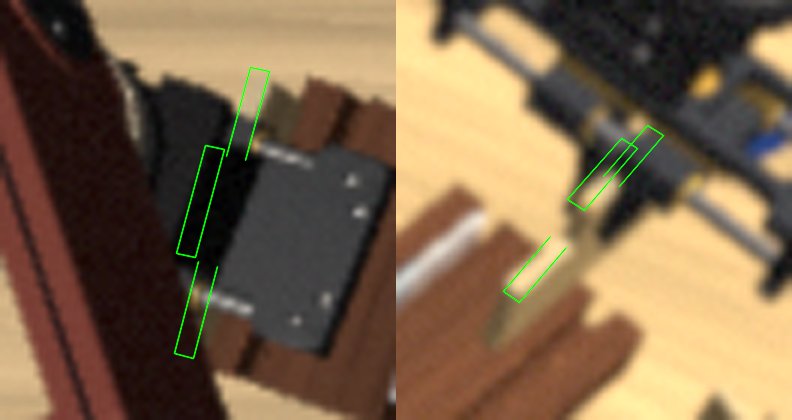

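The divider is held, with a finger gap of 8.05 mm, and only its +x end is visible. I'll check its offset along x from that end, then carry it to the slot.

```bash
python3 - <<'E'
from mv import *
ims={n:np.load(f"pics/{n}1.npy") for n in("top","scene")}
dv=np.load("fit.npz")["dv"];dz=.180-.074+.012
D=[s for s in divsegs(dz)[:6] if s[0][0]>0]
for sg in(1.2,.7):
  for n in ims:
    G=grads(ims[n],sg);best=[]
    for a in np.arange(-.008,.0081,.001):
      for b in np.arange(-.006,.0061,.001):
        q=[*place([[a,b,0]],dv)[0][:2],dv[2]];tot=0
        for A,B in D:
            u,v=proj(n,place([A,B],q));L=np.linalg.norm(v-u);p=(u+(v-u)*np.linspace(.05,.95,12)[:,None]).astype(np.float32)
            gx,gy=[cv2.remap(g,p[None,:,0].copy(),p[None,:,1].copy(),cv2.INTER_LINEAR)[0] for g in G]
            tot+=np.abs((gx*-(v-u)[1]+gy*(v-u)[0])/L).sum(-1).mean()*L
        best.append((tot,a,b))
    print(sg,n,[np.round(t,4).tolist() for t in sorted(best)[-3:]])
sl=place([[0,.034,0]],TR)[0][:2];print("slot",sl)
o,s=down(TR[2],[*sl,.18]);print(o,np.round(s,3))
bot.movep([*sl,.18],o)
ims={n:bot.grab_frame(n) for n in("top","scene")}
for n in ims: np.save(f"pics/{n}2.npy",ims[n])
bot.servo_line([*sl,.122],v=.12)
print(bot.read_tcp_pos(),bot.read_wrist_force(),bot.read_finger_gap(),bot.read_time_s())
ims={n:bot.grab_frame(n) for n in("top","scene")}
dz=.060
E=rect(.062,.005,.056,.034)
def dr(n,k,w,h):
    c=proj(n,[[*sl,.09]])[0].astype(int);return draw(ims[n],n,[divsegs(dz),E+TRAY],[[*sl,TR[2]],TR],[(0,255,0),(255,0,255)],(c[0]-w//2,c[1]-h//2,w,h),k)
cv2.imwrite("pics/pre2.png",np.clip(np.hstack([dr("top",5,78,90),dr("scene",5,80,90)])*1.5,0,255).astype(np.uint8))
E
```

```text
1.2 top [[723.6401, 0.0, -0.001], [724.0678, 0.002, -0.001], [726.3237, 0.001, -0.001]]
1.2 scene [[1026.4577, 0.003, 0.0], [1030.0666, 0.001, 0.0], [1031.3583, 0.002, 0.0]]
0.7 top [[964.5793, 0.0, -0.001], [969.3191, 0.002, -0.001], [971.3744, 0.001, -0.001]]
0.7 scene [[1411.6874, 0.0, 0.0], [1423.4087, 0.001, 0.0], [1423.4662, 0.002, 0.0]]
slot [0.5544661  0.04469013]
[0, 1.5707963267948966, np.float64(-6.456585307179586)] [-0.061  0.104  1.766 -0.     1.271 -1.459]
[0.55474776 0.04496205 0.12232606] [ 0.17055785 -0.58324852 -0.66822421] 0.007394857996981001 6.8083
```

View pics/pre2.png

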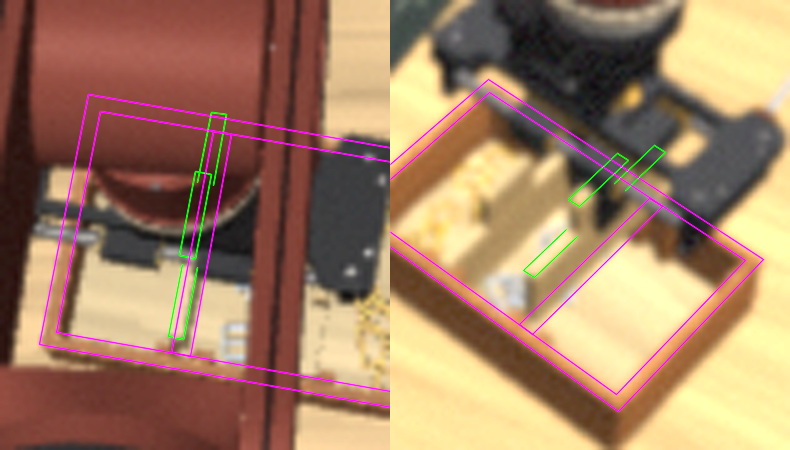

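The overlay matches the tray rim within about 1 px, and the divider sits about 1 mm towards +x in the hand. I'll insert it with a force stop and a small search if it catches.

```bash
python3 - <<'E'
from mv import *
base=np.array([-.001,.034])
def P(dx,dy,z): return [*place([[base[0]+dx,base[1]+dy,0]],TR)[0][:2],z]
for dx,dy in((0,0),(0,.002),(0,-.002),(.002,0),(-.002,0)):
    bot.servo_line(P(dx,dy,.122),v=.1)
    hit=bot.servo_line(P(dx,dy,.0675),v=.05,f_stop=6)
    z=bot.read_tcp_pos();print(dx,dy,hit,z,bot.read_wrist_force(),bot.read_finger_gap(),bot.read_time_s())
    if z[2]<.073: break
    if bot.read_time_s()>16: break
ims={n:bot.grab_frame(n) for n in("top","scene")}
for n in ims: np.save(f"pics/{n}3.npy",ims[n])
E
```

```text
0 0 True [0.5528487  0.04492896 0.06790432] [-1.3741307   0.41477103  4.07957975] 0.008047750827360502 8.1833
```

```bash
python3 - <<'E'
from mv import *
bot.gripper_open()
a=bot.read_tcp_pos(); sl=place([[-.001,.034,0]],TR)[0][:2]
bot.servo_line([*sl,.13],v=.15)
bot.grasp()
print(bot.servo_line([*sl,.092],v=.05,f_stop=8),bot.read_tcp_pos(),bot.read_wrist_force())
bot.servo_line([*sl,.2],v=.2)
bot.gripper_open()
T=np.load("fit.npz")["t"]; t=T[0]
o,s=down(TR[2],[t[0],t[1],.16]); print(o,np.round(s,3))
bot.movep([t[0],t[1],.16],o)
bot.hold(.3);print("free F",np.mean([bot.read_wrist_force() for _ in range(8)],0),bot.read_time_s())
im=bot.grab_frame("scene");np.save("pics/scene4.npy",im);im2=bot.grab_frame("top");np.save("pics/top4.npy",im2)
HD=divsegs(.006)
A=[draw(im2,"top",[TRAY],[TR],[(255,0,255)],(196,146,78,90),5),draw(im,"scene",[HD],[[*place([[0,.034,0]],TR)[0][:2],TR[2]]],[(0,255,0)],(230,160,80,90),5)]
cv2.imwrite("pics/ins4.png",np.clip(np.hstack(A)*1.4,0,255).astype(np.uint8))
for i,t in enumerate(T):
  print(fit_tin({"scene":im},t[:2]),fit_tin({"top":np.load("pics/top0.npy")},t[:2]))
E
```

```text
True [0.55314353 0.04492078 0.0983689 ] [-3.1838169   0.56373945  7.75130577]
[0, 1.5707963267948966, np.float64(-3.314992653589793)] [-0.574  0.369  1.49  -0.     1.282  1.17 ]
free F [ 0.5925286  -0.71661797 -0.01811735] 17.1417
(array([ 0.5958111 , -0.29135609,  0.01073511]), np.float64(20.44705882352941)) (array([ 5.95064808e-01, -2.91574843e-01,  2.49626614e-05]), np.float64(25.384313725490195))
(array([ 4.28980559e-01, -3.24482413e-01,  6.05338252e-06]), np.float64(91.04313725490196)) (array([ 4.31165566e-01, -3.36814927e-01,  2.16326746e-05]), np.float64(25.654901960784315))
```

View pics/ins4.png

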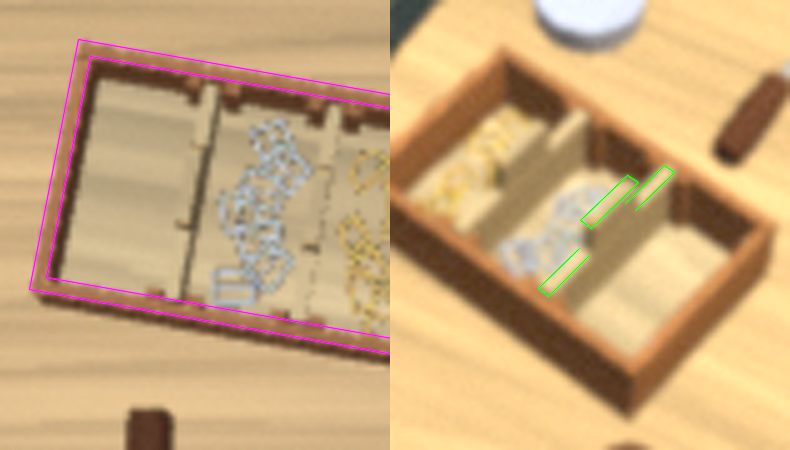

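The divider is home. Pressing on the tab made contact at 0.0984 against 0.098 expected, and the overlay in the right tile matches. Next I'll weigh the tins.

```bash
cat > tin.py <<'E'
from mv import *
G=.033
def F(n=40):
    bot.hold(.3);return np.mean([bot.read_wrist_force() for _ in range(n)],0)
def weigh(t,o,putdown=True):
    p=[t[0],t[1]]
    print("desc",bot.servo_line([*p,G],v=.12,f_stop=8),bot.read_tcp_pos())
    bot.grasp();print("gap",bot.read_finger_gap())
    bot.servo_line([*p,G+.05],v=.1);f=F();print("F",f,bot.read_tcp_pos(),bot.read_finger_gap(),bot.read_time_s())
    if putdown:
        bot.servo_line([*p,G+.006],v=.1)
        print("down",bot.servo_line([*p,G-.003],v=.02,f_stop=3),bot.read_tcp_pos());bot.hold(.2)
        bot.gripper_open();bot.servo_line([*p,.13],v=.15)
    return f
E
python3 - <<'E'
from tin import *
T=np.load("fit.npz")["t"]
o=[0,np.pi/2,TR[2]-np.pi]
print("free",F());fa=weigh(T[0],o)
bot.movep([T[1][0],T[1][1],.13],o)
print("free",F());fb=weigh(T[1],o,False)
print(fa[2],fb[2],bot.read_time_s())
E
```

```text
free [-0.32902311  1.07989214 -0.10689874]
desc False [ 0.59658833 -0.29213557  0.03415715]
gap 0.05777947243891415
F [ 0.83583118 -0.06433817 -2.15271415] [ 0.59536494 -0.29139772  0.08215918] 0.05763142232275322 20.3167
down True [ 0.59651301 -0.2921159   0.03311152]
free [-0.68980058 -0.31721853 -0.47435089]
desc False [ 0.43196367 -0.33695179  0.03376049]
gap 0.05782567519507418
F [ 0.75696457  0.38548976 -6.37351099] [ 0.43107894 -0.33605514  0.08227691] 0.05827066787100318 26.65
-2.1527141469405584 -6.373510993645964 26.65
```

```bash
python3 - <<'E'
from tin import *
p=bot.read_tcp_pos();T=np.load("fit.npz")["t"]
b=place([[0,.070,0]],TR)[0][:2]
bot.servo_line([T[1][0],T[1][1],.186],v=.12)
bot.servo_line([*b,.186],v=.15)
print(b,bot.read_tcp_pos(),bot.read_orientation(),bot.read_finger_gap(),F(),bot.read_time_s())
im={n:bot.grab_frame(n) for n in("scene","top")}
th=np.linspace(0,2*np.pi,41)
def circ(z): 
    c=[(.029*np.cos(t),.029*np.sin(t),z) for t in th];return list(zip(c[:-1],c[1:]))
S=circ(.156)+circ(.216)
T0=T[0];A0=circ(.003)+circ(.063)
c=proj("scene",[[*b,.17]])[0].astype(int)
A=[draw(im["scene"],"scene",[S,TRAY],[[*b,0],TR],[(0,255,0),(255,0,255)],(c[0]-40,c[1]-45,80,90),5)]
c=proj("scene",[[T0[0],T0[1],.03]])[0].astype(int)
A+=[draw(im["scene"],"scene",[A0],[[T0[0],T0[1],0]],[(0,255,0)],(c[0]-39,c[1]-45,78,90),5)]
cv2.imwrite("pics/end5.png",np.clip(np.hstack(A)*1.4,0,255).astype(np.uint8))
cv2.imwrite("pics/end_scene.png",cv2.resize(im["scene"][:,:,::-1],(800,600)))
E
```

```text
[0.56067726 0.08015027] [0.56065081 0.07975596 0.18599642] [ 1.33732486  1.57067514 -1.97821235] 0.05826528214925201 [ 0.10290075 -0.31990307 -5.70989755] 31.0167
```

View pics/end5.png

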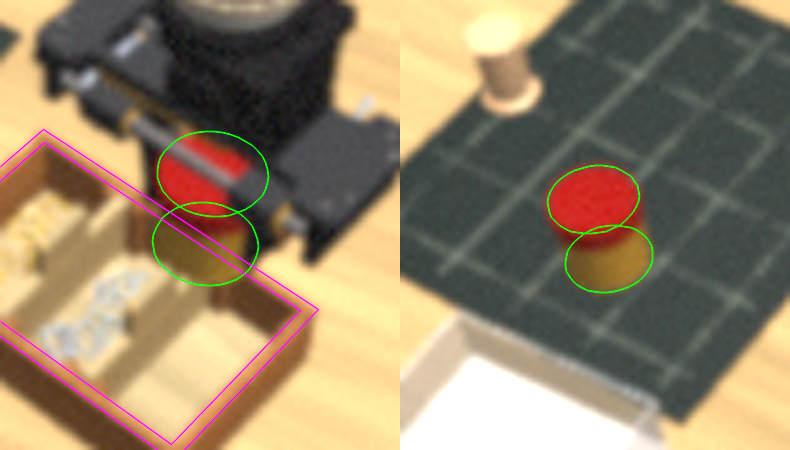

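View pics/end_scene.png

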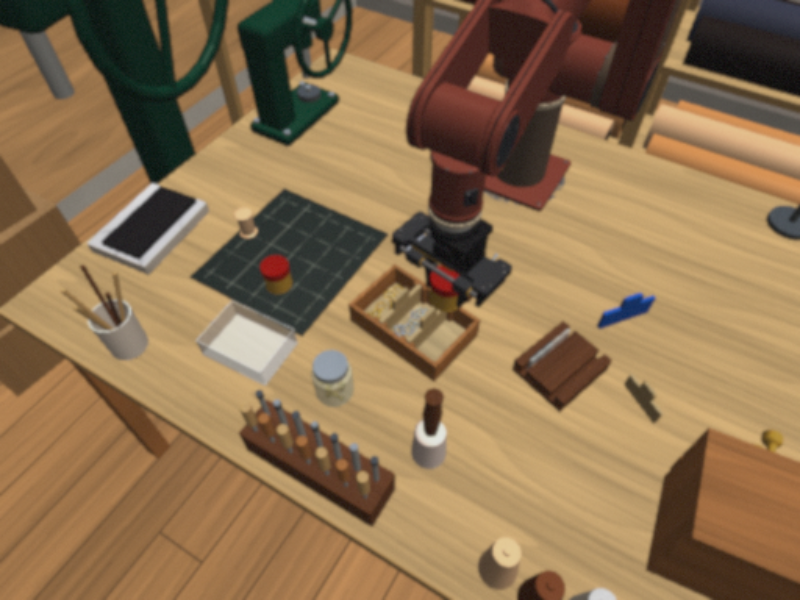

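The lighter tin stands upright on the mat where it was. The heavier one is held over the bay within a few mm of the model outline, and the other objects haven't moved. Handing in.

```bash
python3 -c "
from cell import bot
bot.job_done();print(bot.read_time_s())"
```

```text
the job is handed in; nothing more can be done
the job is handed in; nothing more can be done
```

The job is done and handed in at about 31 s on the robot's clock, out of the 64 s allowed.

- **Divider:** I took it from the stand, slid it into the empty slot and released it. It met the floor with the tool at 67.9 mm (68 expected). Pressing on its tab afterwards gave contact at 98.4 mm (98 expected), and the camera overlay also showed it home.
- **Tins:** The one at about (0.60, -0.29) pulled 2.2 N and the one at (0.43, -0.34) pulled 6.4 N, with force readings off by up to about 0.7 N. I set the lighter one back on the mat until it touched, then let go. The last picture shows it upright in its original place.
- **Final pose:** The heavier tin is held upright over the centre of the empty compartment. The tool is within 0.5 mm of the target, which puts the tin's underside about 100 mm above the rim. A last force reading of 5.7 N confirms it is still the heavy one. The gripper hid part of the tin in the last picture, so its centring there is checked only to a few mm.
- **Disagreements:** My early hand-picked tray corners differed from the edge-based fit by a few mm. I used the edge fit because both cameras agreed on it, and the divider went in on the first try. The camera fit of the divider while it was in the gripper was unreliable because it was partly hidden, so I used its visible end instead.
- **Other objects:** They look unmoved in the last picture.

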